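Put the refilled electric stapler back into service

ROBOT

A 6-joint arm with a two-finger parallel gripper is mounted at the origin on a cart in front of the work surface, level with it; the furniture and walls round the work are solid. World frame = base frame: x ahead of the robot, y to its left, z up, the work surface at z = 0. Lengths are in mm, angles in rad, forces in N, time in s.
With the tool pointing down it reaches from about 225 to 875 mm from the base axis. Payload 3.4 kg.
Tool frame: the origin (TCP) lies midway between the tips of the shut fingers; the grasp point (between the pads) lies 19 mm behind it (pinch_z is the distance from the TCP to the grasp point, in mm); z points along the fingers, y is the line along which they close (so a half turn about z gives the same grasp; the last joint's range is limited). The gripper opens to 85 mm and grips with 20 to 120 N. Pads are 22 mm wide; open, the fingers measure 114 mm over their backs; the gripper's body (76 mm by 85 mm) begins 54 mm behind the grasp point. The pads swing forward as they close: fully open they stand 13 mm farther back than shut.
Start: joints at [-1.303, 0.276, 1.505, -0, 1.361, -0.121], TCP at [217.972, -532.119, 231.328] pointing down, gripper open.
Joint ranges: [-2.89, 2.89], [-0.75, 2.08], [0.22, 2.7], [-1.18, 4.32], [0.11, 2.71], [-2.7, 2.7]. Speed limits (rad/s): [2.57, 2.57, 3.14, 3.14, 3.14, 3.14].

INTERFACE

Orientations are given as a unit quaternion [w, x, y, z].
In Python, from plant import * gives the robot as it stands. The module is installed in compiled form; this text tells all that it offers.
- The arm moves only by the shell command python3 -m crank 'ROWS' [FORCE]. ROWS is JSON, a list of rows, each an object with "travel": the shift along the tool's x, y, z in mm, a list of three; "delta_rot": the turn, a rotation vector about the tool's x, y, z in rad, a list of three; "gripper": the finger opening in mm, from 0 to 85.4. A call has 1 to 5 rows; each row is the pose to reach, as a shift and turn from the pose commanded when the call began, along the tool's axes at that moment; what a row does not reach only later rows make up. A row lasts 1/10 s, in which the tool goes at most 50 mm and 8.59 degrees, less where a joint would pass 70% of its speed; a pose out of reach is approached as far as the arm can. A call with a gripper value outside its range is refused whole. The fingers move at their own pace and stop on an object; FORCE is the grip in N (left out, the last holds). Time passes only in rows, so rows that repeat a pose let the fingers close. It gives the time, the measured TCP pose, the force, the opening and the grip force at its end, in the units of the state.
- state(): the state, without advancing time (a new reading comes with each control period).
- capture(name): name is "scene" or "top"; returns the picture (420x560x3 uint8, blue, green, red); there is no depth.
- get_calibration(name): a dict with "mtx" (3x3 intrinsics, pixels), "dist" ([k1, k2, p1, p2, k3] as OpenCV has them; the pictures are not rectified), "xyz" and "attitude" of the camera in the world. Camera axes: x right, y up, looking along -z (the intrinsics and any distortion apply to the point x, -y, -z); pixel columns grow to the right and rows downward; lengths in mm; the calibration is good to about 2 mm. A picture is of the moment at which its call begins. get_calibration takes no time and is no camera call.
- finish_job(): hands the job in; it is judged then, once.
Trained networks look in the newest picture that a camera, given by its name, has taken for a name from the list of things; names that differ only in an ending like _2 or _b are one class to them, and where a whole thing is asked for, a point or a joint stands for the part that bears it (a point fixed in the world has none). Each returns a list of dicts, best first, with "confidence" (0 to 1); they miss things now and then, are a little off and sometimes report something else, mostly with a low value. They report only what shows in the picture. A call takes as long as a camera call.
- spot_in(camera, query): "bbox" ([left, top, right, bottom] in pixels, round what is visible of it).
- outline_of(camera, query): "pixels" (420x560 bool, what is visible of it) and "bbox" ([left, top, right, bottom] in pixels, round what is visible of it).
The state is a dict: "clock": time; "joint_positions": joint angles; "qvel": joint speeds; "effort": joint torques, N m; "position": TCP position; "eef_rot": TCP orientation; "force": force on the tool from outside, world axes, zero at the start; "wrist_torque": the same for the moment, N m; "opening": finger opening in mm; "gripper_force": force on a finger pad.
Only numpy, scipy, OpenCV 4.12 (cv2) and the standard library are available. Lean on these libraries where they do the work, as an engineer would, in place of code of your own. Each camera call takes 0.05 s, during which the arm holds its last target. There are 200 camera calls.

TASK

The electric stapler has just been refilled, with its power off. Push the staple magazine in at its back until it is fully home and push the clear guard in front of the head fully down; only when both are shut, press the lower end of the black rocker at the back to switch the power on. Do it all by pushing with the fingertips: do not shove the stapler along the desk, tip it or pick it up, and leave the other things on the desk where they are.

Things in the scene. Friction and masses are not known exactly. Their poses are not given: they have to be found in the camera images.
- stapler: Electric desk stapler, cream head, olive base, 301 x 156 x 190 mm (x, y, z), 2.3-3.4 kg, loose on rubber feet (slides at over 16 N). Origin: centre of underside; z up, +x to its back, -x to its front (throat, guard), +y the switch side. Back wall: x = 110 mm, 171 mm high; head 190 mm high from x = -10 to 96 mm, sloping down to its nose at x = -90, z = 105 mm; the foot reaches to x = -150 mm.
- stapler_magazine (a joint): How far the staple magazine stands out of the back, m: 0 = fully home, 0.040 = fully out. It slides along the stapler's x axis, needs about 1 N and stays where it is left.
- magazine_face (a point): Centre of the outer face of the magazine's tan front bar (50 mm wide along y, 24 mm high, 8 mm thick), 154 mm above the worktop; x = 118 mm, y = 3 mm of the stapler when home, up to 40 mm further back when out. Axes as the stapler's; the face looks along +x. Behind the bar is a steel staple channel.
- stapler_guard (a joint): Angle of the smoked clear guard before the stapler's head, rad: 0 = fully down, 0.49 = fully up. It hinges about a line along y at x = -32 mm, z = 98 mm of the stapler; hinge friction holds it where it is left; 1 to 2 N down on its front edge moves it (smooth acrylic).
- guard_edge (a point): Middle of the top of the guard's front edge, a ledge 100 mm long (y), 6 mm wide (x). Guard down: x = -102, y = 3, z = 103 mm of the stapler; up: about x = -93, z = 133 mm. Below it the guard's front wall runs 40 mm down and slightly forward. Press it down with closed upright fingertips centred 4 mm in front of the ledge, following its arc about the hinge.
- stapler_power (a joint): Angle of the black power rocker on the stapler's back, rad: +0.14 = off (lower end stands out), -0.14 = on (lower end pressed in). It stays where it is left; pressing takes about 2 N. It pivots about a line along y 100 mm above the worktop, so press below that.
- switch_face (a point): Place to press on the power rocker: its outer face, 90 mm above the worktop, x = 114, y = 58 mm of the stapler (back wall, beside and below the magazine). The rocker is 12 mm wide (y), 18 mm high (z = 85 to 103 mm), stands 2 to 6 mm out of the wall and is pressed towards the stapler's -x, best with a tool tilted about 45 degrees.
- staple_box: small blue and white carton of staples, 32 x 68 x 28 mm, lying on the worktop beside the stapler. Origin: centre of its underside. To be left alone.
- memo_block: yellow memo pad, 70 x 70 x 11 mm, on the worktop. Origin: centre of its underside. To be left alone.
- pen_blue: blue pen, 14 x 142 x 10 mm, lying on the worktop. Origin: centre of its underside. To be left alone.
- calculator: grey pocket calculator, 112 x 68 x 12 mm, on the worktop. Origin: centre of its underside. To be left alone.
- tape_roll: roll of brown tape, 92 x 90 x 48 mm, lying flat on the worktop. Origin: centre of its underside. To be left alone.
- coffee_tin: brown drink can, 53 mm in diameter and 104 mm high, standing on the worktop. Origin: centre of its underside. To be left alone.

How it is judged:
By the outcome, as a careful person would: the job done as asked, in the order asked, and still so for the second after the job is handed in, with the robot touching nothing.
It also fails if it takes over 61 s, if anything falls off the work surface, if the arm or the gripper's body presses on something with over 40 N, if the wrist force passes 120 N, or if a joint passes its speed limit or range.

## Working session

There is one attempt and no reset: what is moved stays moved. The work goes in short steps, Python scripts to look and compute and a shell command to move; the robot and the scene stay as the last step left them, time stands still between calls to the robot, and variables do not carry over. Pictures are saved under pics/ and viewed, at most 10 in all, crops included, and the job is handed in when it is done.

```bash
mkdir -p pics; python3 - <<'E'
from plant import *
import cv2, numpy as np
for n in("scene","top"):
    im=capture(n); cv2.imwrite(f"pics/{n}0.png",im)
    c=get_calibration(n); print(n,c)
    for q in("stapler","stapler_magazine","stapler_guard","stapler_power","magazine_face","guard_edge","switch_face"):
        print(q,[(r["bbox"],round(r["confidence"],2)) for r in spot_in(n,q)][:2])
print(state())
E
```

```text
scene {'mtx': array([[524.66833742,   0.        , 279.43325661],
       [  0.        , 524.66833742, 206.52322116],
       [  0.        ,   0.        ,   1.        ]]), 'dist': array([-0.19140079,  0.        ,  0.        ,  0.        ,  0.        ]), 'xyz': array([-178.624617  ,  536.07481454,  867.5651977 ]), 'attitude': array([-0.37443114, -0.18250958,  0.3950187 ,  0.81881121])}
stapler [([188.8, 168.4, 306.5, 280.3], 0.8)]
stapler_magazine [([189.3, 217.8, 215.9, 239.6], 0.88)]
stapler_guard [([261.3, 182.3, 295.6, 228.2], 0.63)]
stapler_power []
magazine_face [([188.7, 219.9, 212.9, 240.3], 0.74)]
guard_edge [([271.7, 190.5, 294.7, 226.6], 0.7)]
switch_face []
top {'mtx': array([[466.19967325,   0.        , 280.83956334],
       [  0.        , 466.19967325, 208.30411581],
       [  0.        ,   0.        ,   1.        ]]), 'dist': array([-0.04745531,  0.        ,  0.        ,  0.        ,  0.        ]), 'xyz': array([ 314.12729173, -118.21165518, 1285.23445349]), 'attitude': array([-0.70134031, -0.07526115,  0.05925913,  0.70636102])}
stapler [([190.9, 164.6, 308.0, 229.4], 0.8
[... 313 characters left out ...]
ons': array([-1.30300664e+00,  2.75856350e-01,  1.50489853e+00, -5.74329579e-06,
        1.36066906e+00, -1.20995316e-01]), 'qvel': array([ 1.47535052e-04,  1.13955689e-04,  3.31015815e-04, -4.07197631e-04,
        2.12797113e-04,  3.77450308e-05]), 'effort': array([ 1.21590070e-03, -4.16589582e+01, -2.46092802e+01, -5.74463174e-04,
        1.56903893e-04, -1.80514292e-05]), 'position': array([ 217.96838331, -532.12897927,  231.35351632]), 'eef_rot': array([8.43347112e-05, 9.81165082e-01, 1.93171103e-01, 3.38495323e-06]), 'force': array([ 0.21100964,  0.32829785, -1.21085071]), 'wrist_torque': array([-0.003357  , -0.02171412, -0.00927055]), 'gripper_force': 0.0, 'opening': 85.54066844779791}
```

View pics/scene0.png

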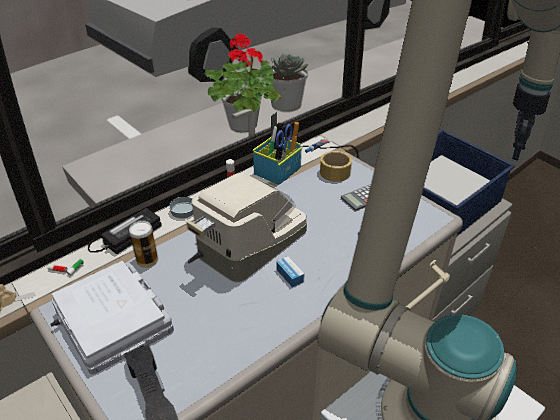

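View pics/top0.png

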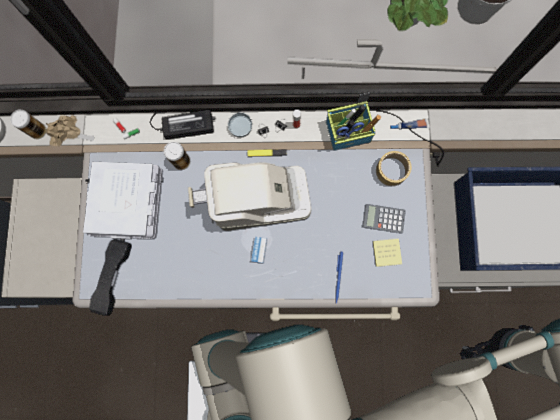

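```bash
python3 - <<'E'
import cv2, numpy as np
for n,(l,t,w,h) in {"scene":(180,160,135,128),"top":(180,155,140,84)}.items():
    im=cv2.imread(f"pics/{n}0.png")[t:t+h,l:l+w]
    s=5 if n=="top" else 4.6
    im=cv2.resize(im,None,fx=s,fy=s,interpolation=cv2.INTER_CUBIC)
    for k in range(0,w,10):
        cv2.line(im,(int((k+.5)*s),0),(int((k+.5)*s),8),(0,0,255),1); cv2.putText(im,str(l+k),(int(k*s),18),0,.35,(0,0,255))
    for k in range(0,h,10):
        cv2.line(im,(0,int((k+.5)*s)),(8,int((k+.5)*s)),(0,0,255),1); cv2.putText(im,str(t+k),(10,int((k+.5)*s)+4),0,.35,(0,0,255))
    cv2.imwrite(f"pics/{n}c.png",im); print(im.shape)
E
```

```text
(589, 621, 3)
(420, 700, 3)
```

View pics/scenec.png

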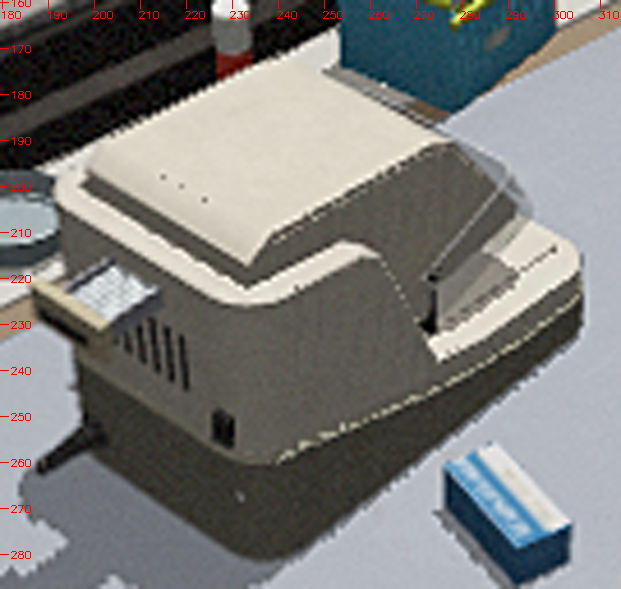

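View pics/topc.png

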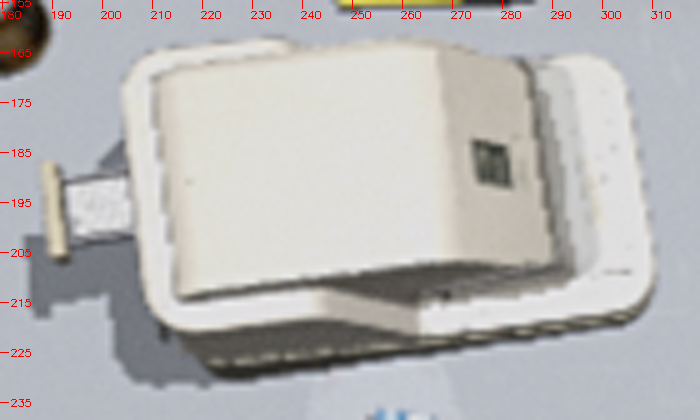

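```bash
cat > h.py <<'E'
from plant import *
import cv2, numpy as np
from scipy.spatial.transform import Rotation as R
from scipy.optimize import least_squares
q2R=lambda q:R.from_quat(np.roll(q,-1))
cal={n:get_calibration(n) for n in("scene","top")}
def proj(n,P):
    c=cal[n]; p=q2R(c["attitude"]).inv().apply(np.atleast_2d(P)-c["xyz"])*[1,-1,-1]
    return cv2.projectPoints(p,np.zeros(3),np.zeros(3),c["mtx"],c["dist"])[0][:,0]
def world(pose,P):
    return R.from_euler("z",pose[2]).apply(np.atleast_2d(P))+[pose[0],pose[1],0]
def guard(g,P0=(-102,3,103)):
    d=np.array([P0[0]+32,0,P0[2]-98.]); r=R.from_rotvec([0,g,0]).apply(d); return np.array([-32,P0[1],98])+r
E
cat > fit.py <<'E'
from h import *
def obs(p):
    e,yh=p[3],p[4]
    return [("top",(188.5,186.9),(118+e,-22,166)),("top",(190.5,206.1),(118+e,28,166)),
     ("top",(266.5+.5,185.5),(-10,yh,190)),("top",(213.7,193.3),(96,yh,190)),
     ("scene",(227.8,252.8),(114,58,94)),("scene",(194.7,229.1),(118+e,3,154)),
     ("scene",(186.7,220.4),(118+e,-22,166)),("scene",(200.6,231.9),(118+e,28,166))]
f=lambda p:np.concatenate([(proj(n,world(p,P))[0]-u) for n,u,P in obs(p)])
s=least_squares(f,[480,-80,1.69,40,3],loss="soft_l1")
print(s.x.round(3)); print(f(s.x).reshape(-1,2).round(1))
for g in(0,.25,.49):
    for y in(-47,3,53):
        P=world(s.x,guard(g,(-102,y,103))); print(g,y,guard(g,(-102,y,103)).round(),P[0].round(),proj("scene",P).round(1),proj("top",P).round(1))
E
python3 fit.py
```

```text
[583.711 -25.542   1.686  42.935   6.331]
[[ -0.4  -0.2]
 [ -0.7   0.2]
 [-10.1   1.5]
 [ -0.2  -1. ]
 [  3.   -1.4]
 [ -0.1   0.3]
 [ -0.3  -0.6]
 [  1.3  -1.5]]
0 -47 [-102.  -47.  103.] [ 642. -121.  103.] [[265.  184.8]] [[291.9 170.8]]
0 3 [-102.    3.  103.] [ 592. -127.  103.] [[279.9 193. ]] [[294.3 189.2]]
0 53 [-102.   53.  103.] [ 543. -133.  103.] [[295.4 201.5]] [[296.7 207.9]]
0.25 -47 [-99. -47. 120.] [ 642. -118.  120.] [[263.9 179.7]] [[290.6 169.2]]
0.25 3 [-99.   3. 120.] [ 592. -124.  120.] [[278.9 187.9]] [[293.  187.9]]
0.25 53 [-99.  53. 120.] [ 542. -130.  120.] [[294.6 196.4]] [[295.5 206.8]]
0.49 -47 [-91. -47. 135.] [ 641. -111.  135.] [[261.8 175.9]] [[287.8 167.9]]
0.49 3 [-91.   3. 135.] [ 591. -117.  135.] [[276.9 184.1]] [[290.2 186.8]]
0.49 53 [-91.  53. 135.] [ 542. -122.  135.] [[292.6 192.6]] [[292.7 206. ]]
```

```bash
cat > fit2.py <<'E'
from h import *
B={}
def obs(p):
    e,yh=p[3],p[4]
    return [("top",(188.5,186.9),(118+e,-22,166)),("top",(190.5,206.1),(118+e,28,166)),
     ("top",(213.7,193.3),(96,yh,190)),
     ("scene",(227.8,252.8),(114,58,94)),("scene",(194.7,229.1),(118+e,3,154)),
     ("scene",(186.7,220.4),(118+e,-22,166)),("scene",(200.6,231.9),(118+e,28,166))]
f=lambda p:np.concatenate([(proj(n,world(p,P))[0]-u) for n,u,P in obs(p)])
s=least_squares(f,[580,-30,1.69,38,3],loss="soft_l1",bounds=([0,-500,1,0,-10],[900,500,2.5,40,15]))
print(s.x.round(3)); print(f(s.x).reshape(-1,2).round(1))
# overlay
L=[]
for z,xs,ys in((171,(110,110),(-60,60)),(190,(96,-10),(-50,50)),(0,(110,-150),(-78,78)),(30,(110,-150),(-78,78))):
    L.append([(xs[0],ys[0],z),(xs[1],ys[0],z),(xs[1],ys[1],z),(xs[0],ys[1],z),(xs[0],ys[0],z)])
L.append([(114,52,85),(114,64,85),(114,64,103),(114,52,103),(114,52,85)])
L.append([(-90,-50,105),(-90,50,105)])
e=s.x[3];L.append([(118+e,-22,142),(118+e,28,142),(118+e,28,166),(118+e,-22,166),(118+e,-22,142)])
for g in(0,.49): L.append([guard(g,(a,y,z)) for a,y,z in((-104,-47,63),(-102,-47,103),(-102,53,103),(-104,53,63))])
ims=[]
for n,(l,t,w,h) in {"scene":(180,160,135,128),"top":(180,155,140,84)}.items():
    sc=5 if n=="top" else 4.6
    im=cv2.resize(cv2.imread(f"pics/{n}0.png")[t:t+h,l:l+w],None,fx=sc,fy=sc,interpolation=cv2.INTER_CUBIC)
    for i,p in enumerate(L):
        u=(proj(n,world(s.x,np.array(p,float)))-[l,t]+.5)*sc
        cv2.polylines(im,[u.round().astype(int)],False,[(0,0,255),(255,0,0),(0,160,0),(0,255,255),(255,0,255),(255,128,0)][i%6],1)
    ims.append(cv2.resize(im,None,fx=.56,fy=.56))
H=max(i.shape[0] for i in ims)
cv2.imwrite("pics/ov.png",np.hstack([cv2.copyMakeBorder(i,0,H-i.shape[0],0,0,0) for i in ims]))
E
python3 fit2.py
```

```text
[577.01  -23.27    1.644  40.      6.127]
[[-0.  -0.4]
 [-1.2  0.1]
 [-1.5  0. ]
 [ 1.6  0.1]
 [-0.2  0.3]
 [-0.1 -0.9]
 [ 0.7 -1.3]]
```

View pics/ov.png

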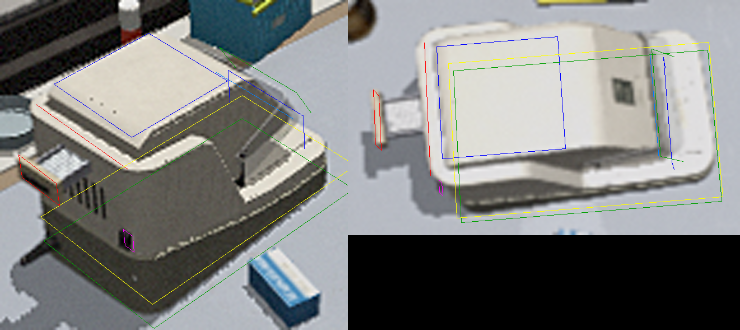

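```bash
cat >> h.py <<'E'
def ray(n,u,z):
    c=cal[n]; a=cv2.undistortPoints(np.array([[u]],float),c["mtx"],c["dist"])[0,0]
    d=q2R(c["attitude"]).apply([a[0],-a[1],-1]); return c["xyz"]+d*(z-c["xyz"][2])/d[2]
E
python3 - <<'E'
from h import *
P=lambda n,x,y,z:ray(n,(x,y),z)
T=lambda X,Y,z:P("top",180+X/5-.5,155+Y/5-.5,z)
S=lambda X,Y,z:P("scene",180+X/4.6-.5,160+Y/4.6-.5,z)
def ang(a,b): d=b-a; return np.degrees(np.arctan2(d[1],d[0])).round(1)
print("bar",ang(T(55,258,166),T(45,162,166))+90, "shoulder",ang(T(145,290,171),T(122,100,171))+90,"rear",ang(T(182,298,190),T(160,90,190))+90,"base",ang(T(630,325,15),T(215,375,15)),"headR",ang(T(550,265,110),T(182,298,190)))
pts={"barT mid":T(50,210,166),"barS mid":S(70,320,154),"barS L":S(33,280,166),"barS R":S(97,333,166),"rockS":S(222,429,94),"shoulderT mid":T(134,195,171),"rearT":T(171,194,190),"noseT":T(552,190,105),"footT":T(655,230,40),
"shoulderS far":S(58,190,171),"shoulderS near":S(230,305,171),"baseBL":T(215,378,10),"baseBR":T(630,330,10),"foot near":S(580,335,10)}
for yaw in(1.68,1.70,1.72):
  e=np.array([np.cos(yaw),np.sin(yaw)]);f=np.array([-e[1],e[0]])
  print(yaw)
  for k,v in pts.items(): print("  ",k,v.round(1),"along x",(v[:2]@e).round(1),"y",(v[:2]@f).round(1))
E
```

```text
bar 97.7 shoulder 98.2 rear 97.2 base 96.5 headR 99.7
1.68
   barT mid [562.  132.6 166. ] along x 70.5 y -573.1
   barS mid [563.1 133.1 154. ] along x 71.0 y -574.2
   barS L [585.1 137.3 166. ] along x 72.7 y -596.6
   barS R [535.3 135.7 166. ] along x 76.5 y -546.9
   rockS [513.7  88.6  94. ] along x 32.0 y -520.2
   shoulderT mid [568.  90. 171.] along x 27.5 y -574.4
   rearT [564.   68.4 190. ] along x 6.6 y -568.1
   noseT [ 583.4 -115.7  105. ] along x -178.6 y -567.4
   footT [ 575.3 -171.5   40. ] along x -233.2 y -553.2
   shoulderS far [628.2  94.7 171. ] along x 25.6 y -634.8
   shoulderS near [507.   82.7 171. ] along x 26.9 y -513.0
   baseBL [500.2  72.2  10. ] along x 17.3 y -505.1
   baseBR [ 525.2 -158.    10. ] along x -214.3 y -504.8
   foot near [ 521.7 -149.9   10. ] along x -205.8 y -502.3
1.7
   barT mid [562.  132.6 166. ] along x 59.0 y -574.4
   barS mid [563.1 133.1 154. ] along x 59.5 y -575.5
   barS L [585.1 137.3 166. ] along x 60.8 y -597.9
   barS R [535.3 135.7 166. ] along x 65.6 y -548.3
   rockS [513.7  88.6  94. ] along x 21.6 y -520.8
   sh
[... 573 characters left out ...]
563.1 133.1 154. ] along x 48.0 y -576.6
   barS L [585.1 137.3 166. ] along x 48.8 y -599.0
   barS R [535.3 135.7 166. ] along x 54.6 y -549.5
   rockS [513.7  88.6  94. ] along x 11.2 y -521.1
   shoulderT mid [568.  90. 171.] along x 4.5 y -575.1
   rearT [564.   68.4 190. ] along x -16.2 y -567.9
   noseT [ 583.4 -115.7  105. ] along x -201.1 y -559.8
   footT [ 575.3 -171.5   40. ] along x -255.1 y -543.5
   shoulderS far [628.2  94.7 171. ] along x 0.2 y -635.3
   shoulderS near [507.   82.7 171. ] along x 6.4 y -513.7
   baseBL [500.2  72.2  10. ] along x -2.9 y -505.4
   baseBR [ 525.2 -158.    10. ] along x -234.3 y -495.9
   foot near [ 521.7 -149.9   10. ] along x -225.8 y -493.7
```

```bash
cat > to.py <<'E'
# python3 to.py xs ys zs tilt_deg : tool travel/turn to reach a stapler-frame point, tool x = stapler x, tilted back
import sys; from h import *
POSE=(584.6,-20.6,1.69)
a=[float(v) for v in sys.argv[1:]]; s=state(); T=q2R(s["eef_rot"]); p=s["position"]
Rs=R.from_euler("z",POSE[2])
D=Rs*R.from_euler("y",a[3],degrees=True)*R.from_rotvec([np.pi,0,0])
loc=Rs.inv().apply(p-[POSE[0],POSE[1],0])
print("t",round(s["clock"],1),"stapler-frame tcp",loc.round(1),"F(st)",Rs.inv().apply(s["force"]).round(1),"open",round(s["opening"],1))
print("travel",T.inv().apply(world(POSE,a[:3])[0]-p).round(1),"rot",(T.inv()*D).as_rotvec().round(3),"tool z (st)",(Rs.inv()*T).apply([0,0,1]).round(2),"q",s["joint_positions"].round(2))
E
python3 -m crank '[{"travel":[30,-14,0],"delta_rot":[0,0,0],"gripper":0},{"travel":[75,-36,0],"delta_rot":[0,0,0],"gripper":0},{"travel":[120,-58,0],"delta_rot":[0,0,0],"gripper":0},{"travel":[165,-79,0],"delta_rot":[0,0,0],"gripper":0},{"travel":[210,-101,0],"delta_rot":[0,0,0],"gripper":0}]' 20
python3 to.py -97 3 180 0
```

```text
clock: 1.3
position: [375.0, -357.7, 231.5]
eef_rot: [0.0, 0.981, 0.193, 0.0]
force: [-0.1, -0.9, -0.7]
opening: 12.1
gripper_force: 0.0
t 1.3 stapler-frame tcp [-309.8  248.2  231.5] F(st) [-0.8  0.2 -0.7] open 12.1
travel [ 292.9 -140.1   51.5] rot [ 1.000e-03  0.000e+00 -1.302e+00] tool z (st) [-0. -0. -1.] q [-0.9   0.19  1.62  0.    1.33  0.29]
```

```bash

python3 -m crank '[{"travel":[45,-22,0],"delta_rot":[0,0,-0.12],"gripper":0},{"travel":[90,-43,0],"delta_rot":[0,0,-0.26],"gripper":0},{"travel":[135,-65,0],"delta_rot":[0,0,-0.4],"gripper":0},{"travel":[180,-86,0],"delta_rot":[0,0,-0.54],"gripper":0},{"travel":[225,-108,0],"delta_rot":[0,0,-0.68],"gripper":0}]' >/dev/null
python3 to.py -97 3 180 0
```

```text
t 1.8 stapler-frame tcp [-145.6   59.9  231.6] F(st) [-1.  -0.7  1.3] open -0.3
travel [72.6 18.4 51.6] rot [ 0.001  0.    -0.615] tool z (st) [-0. -0. -1.] q [-0.43  0.27  1.52 -0.    1.36  0.07]
```

```bash

python3 -m crank '[{"travel":[30,9,10],"delta_rot":[0,0,-0.13],"gripper":0},{"travel":[60,18,20],"delta_rot":[0,0,-0.27],"gripper":0},{"travel":[60,18,30],"delta_rot":[0,0,-0.41],"gripper":0},{"travel":[60,18,40],"delta_rot":[0,0,-0.55],"gripper":0},{"travel":[60,18,40],"delta_rot":[0,0,-0.59],"gripper":0}]' >/dev/null
python3 -m crank '[{"travel":[0,0,0],"delta_rot":[0,0,0],"gripper":0},{"travel":[0,0,0],"delta_rot":[0,0,0],"gripper":0}]' >/dev/null
python3 to.py -97 3 150 0
python3 - <<'E'
from h import *
im=capture("scene"); im=im[130:270,170:340]; cv2.imwrite("pics/s1.png",cv2.resize(im,None,fx=4,fy=4,interpolation=cv2.INTER_CUBIC))
E
```

```text
t 2.5 stapler-frame tcp [-108.9   11.7  191.5] F(st) [ 0.2 -0.2 -0.1] open -0.5
travel [12.2  8.3 41.5] rot [ 0.     0.    -0.032] tool z (st) [-0. -0. -1.] q [-0.33  0.34  1.52 -0.    1.29 -0.42]
```

View pics/s1.png

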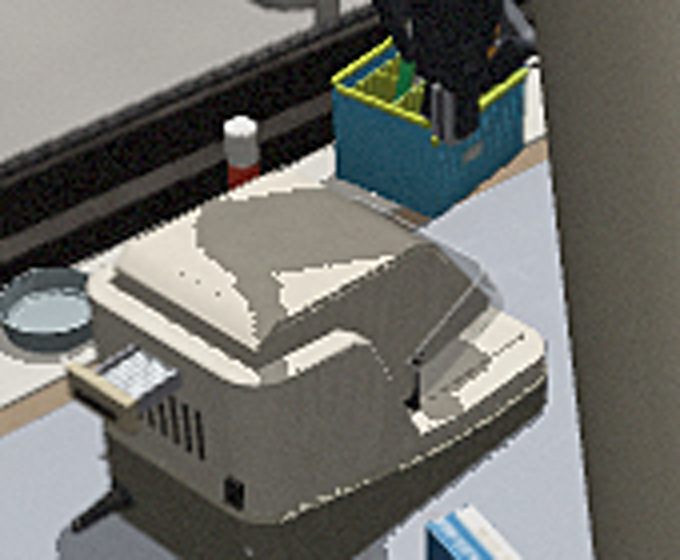

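```bash
python3 - <<'E'
from h import *
P=(584.6,-20.6,1.69)
for g in(.3,.4,.49):
  for y in(-47,53):
    e=guard(g,(-102,y,103)); b=guard(g,(-105,y,63))
    print(g,y,e.round(),"edge crop",((proj("scene",world(P,e))[0]-[170,130]+.5)*4).round(),"bottom",((proj("scene",world(P,b))[0]-[170,130]+.5)*4).round())
t=state()["position"]; print("tip",(proj("scene",t)[0]-[170,130]+.5)*4)
E
python3 -m crank '[{"travel":[6,4,20],"delta_rot":[0,0,-0.03],"gripper":0},{"travel":[12,8,37],"delta_rot":[0,0,-0.03],"gripper":0},{"travel":[12,8,40],"delta_rot":[0,0,-0.03],"gripper":0},{"travel":[12,8,40],"delta_rot":[0,0,-0.03],"gripper":0}]' >/dev/null
python3 to.py -97 3 140 0
```

```text
0.3 -47 [-97. -47. 123.] edge crop [369. 200.] bottom [386. 238.]
0.3 53 [-97.  53. 123.] edge crop [492. 266.] bottom [507. 305.]
0.4 -47 [-95. -47. 130.] edge crop [365. 193.] bottom [387. 227.]
0.4 53 [-95.  53. 130.] edge crop [488. 260.] bottom [508. 294.]
0.49 -47 [-91. -47. 135.] edge crop [361. 188.] bottom [387. 218.]
0.49 53 [-91.  53. 135.] edge crop [485. 255.] bottom [508. 284.]
tip [452.46114666 134.76989065]
t 3.0 stapler-frame tcp [-97.2   3.7 151.1] F(st) [ 0.5  0.6 -0.7] open -0.1
travel [ 0.2  0.7 11.1] rot [-0.001  0.    -0.001] tool z (st) [-0.  0. -1.] q [-0.31  0.37  1.57 -0.    1.2  -0.43]
```

```bash

python3 -m crank '[{"travel":[0,0.5,8],"delta_rot":[0,0,0],"gripper":0},{"travel":[-1,0.5,16],"delta_rot":[0,0,0],"gripper":0},{"travel":[-2,0.5,21],"delta_rot":[0,0,0],"gripper":0},{"travel":[-4,0.5,26],"delta_rot":[0,0,0],"gripper":0},{"travel":[-5,0.5,30],"delta_rot":[0,0,0],"gripper":0}]' >/dev/null
python3 to.py -104 3 114 0
python3 -m crank '[{"travel":[-1,0,4],"delta_rot":[0,0,0],"gripper":0},{"travel":[-2,0,8],"delta_rot":[0,0,0],"gripper":0}]' >/dev/null
python3 to.py -106 3 103 0
```

```text
t 3.5 stapler-frame tcp [-102.5    3.   120.9] F(st) [-0.   0.6 -0. ] open -0.5
travel [-1.5 -0.   6.9] rot [-0.     0.    -0.001] tool z (st) [-0.  0. -1.] q [-0.32  0.4   1.6  -0.    1.14 -0.44]
t 3.6 stapler-frame tcp [-104.3    2.8  113.1] F(st) [ 0.3  0.2 -0.8] open -0.3
travel [-1.7 -0.2 10.1] rot [ 0.     0.    -0.001] tool z (st) [-0. -0. -1.] q [-0.32  0.41  1.61 -0.    1.12 -0.44]
```

```bash

python3 -m crank '[{"travel":[-1,0,3],"delta_rot":[0,0,0],"gripper":0},{"travel":[-1.5,0,6],"delta_rot":[0,0,0],"gripper":0},{"travel":[-2,0,8],"delta_rot":[0,0,0],"gripper":0}]' >/dev/null
python3 to.py -106 3 103 0
python3 - <<'E'
from h import *
im=capture("scene"); im=im[130:270,170:340]; cv2.imwrite("pics/s2.png",cv2.resize(im,None,fx=4,fy=4,interpolation=cv2.INTER_CUBIC))
E
```

```text
t 4.0 stapler-frame tcp [-106.    3.  105.] F(st) [0.3 0.8 0.7] open -0.1
travel [0. 0. 2.] rot [-0.    -0.    -0.001] tool z (st) [ 0.  0. -1.] q [-0.32  0.42  1.62  0.    1.1  -0.44]
```

View pics/s2.png

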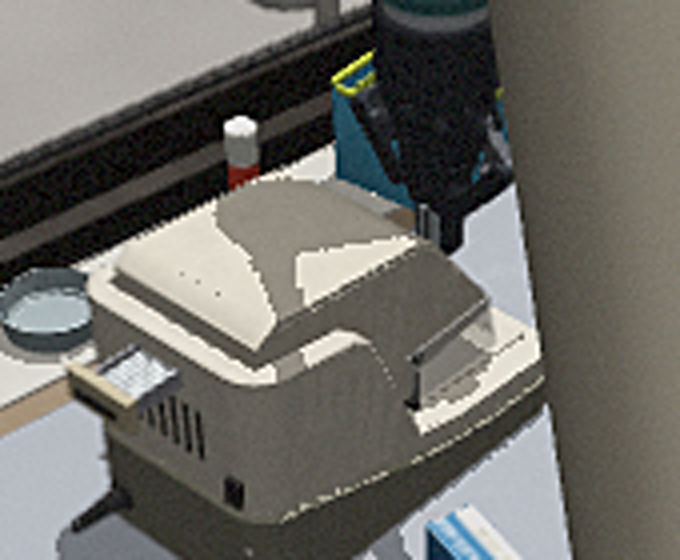

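```bash

python3 -m crank '[{"travel":[0,0,1],"delta_rot":[0,0,0],"gripper":0},{"travel":[0,0,2],"delta_rot":[0,0,0],"gripper":0},{"travel":[0,0,2],"delta_rot":[0,0,0],"gripper":0}]' >/dev/null
python3 to.py -106 3 103 0
python3 -m crank '[{"travel":[0,0,1],"delta_rot":[0,0,0],"gripper":0},{"travel":[0,0,1],"delta_rot":[0,0,0],"gripper":0}]' >/dev/null
python3 to.py -106 3 103 0
```

```text
t 4.3 stapler-frame tcp [-106.     3.   103.3] F(st) [ 0.1 -0.5 -0.8] open -0.3
travel [ 0.  -0.   0.3] rot [ 0.     0.    -0.001] tool z (st) [-0. -0. -1.] q [-0.32  0.42  1.62 -0.    1.1  -0.44]
t 4.5 stapler-frame tcp [-106.1    2.8  102.9] F(st) [0.5 0.5 3.3] open 0.0
travel [ 0.1 -0.2 -0.1] rot [ 0.001  0.    -0.001] tool z (st) [-0. -0. -1.] q [-0.32  0.42  1.62 -0.    1.1  -0.44]
```

```bash

python3 -m crank '[{"travel":[0,0,0.7],"delta_rot":[0,0,0],"gripper":0},{"travel":[0,0,0.7],"delta_rot":[0,0,0],"gripper":0}]' >/dev/null
python3 to.py -106 3 103 0
python3 -m crank '[{"travel":[0,0,0.7],"delta_rot":[0,0,0],"gripper":0},{"travel":[0,0,0.7],"delta_rot":[0,0,0],"gripper":0}]' >/dev/null
python3 to.py -106 3 103 0
```

```text
t 4.7 stapler-frame tcp [-106.1    2.8  102.8] F(st) [0.2 2.1 7.2] open 0.0
travel [ 0.1 -0.2 -0.2] rot [ 0.001  0.    -0.001] tool z (st) [-0. -0. -1.] q [-0.32  0.42  1.62 -0.    1.1  -0.44]
t 4.9 stapler-frame tcp [-106.1    2.7  102.7] F(st) [ 0.4  2.3 10.8] open 0.1
travel [ 0.1 -0.3 -0.3] rot [ 0.001  0.001 -0.001] tool z (st) [-0. -0. -1.] q [-0.32  0.42  1.62 -0.    1.1  -0.44]
```

```bash

python3 -m crank '[{"travel":[-1,0,-15],"delta_rot":[0,0,0],"gripper":0},{"travel":[-1,0,-55],"delta_rot":[0,0,0],"gripper":0},{"travel":[-1,0,-95],"delta_rot":[0,0,0],"gripper":0},{"travel":[0,0,-130],"delta_rot":[0,0,0],"gripper":0},{"travel":[35,0,-140],"delta_rot":[0,0,0],"gripper":0}]' >/dev/null
python3 -m crank '[{"travel":[45,0,0],"delta_rot":[0,0,0],"gripper":0},{"travel":[90,0,0],"delta_rot":[0,0,0],"gripper":0},{"travel":[135,0,0],"delta_rot":[0,0,0],"gripper":0},{"travel":[180,0,0],"delta_rot":[0,0,0],"gripper":0},{"travel":[220,0,0],"delta_rot":[0,0,0],"gripper":0}]' >/dev/null
python3 -m crank '[{"travel":[35,0,0],"delta_rot":[0,0,0],"gripper":0},{"travel":[40,0,0],"delta_rot":[0,0,0],"gripper":0},{"travel":[40,0,0],"delta_rot":[0,0,0],"gripper":0}]' >/dev/null
python3 to.py 190 3 152 0
```

```text
t 6.2 stapler-frame tcp [189.8   2.8 240.6] F(st) [-0.6 -1.   1.1] open 0.3
travel [ 0.2 -0.2 88.6] rot [-0.     0.001  0.001] tool z (st) [-0.  0. -1.] q [ 0.17  0.28  1.47 -0.    1.39  0.05]
```

```bash

python3 -m crank '[{"travel":[0,0,30],"delta_rot":[0,0,0],"gripper":0},{"travel":[0,0,60],"delta_rot":[0,0,0],"gripper":0},{"travel":[0,0,85],"delta_rot":[0,0,0],"gripper":0},{"travel":[0,0,90],"delta_rot":[0,0,0],"gripper":0},{"travel":[-10,0,90],"delta_rot":[0,0,0],"gripper":0}]' >/dev/null
python3 -m crank '[{"travel":[-5,0,0],"delta_rot":[0,0,0],"gripper":0},{"travel":[-10,0,0],"delta_rot":[0,0,0],"gripper":0},{"travel":[-15,0,0],"delta_rot":[0,0,0],"gripper":0},{"travel":[-20,0,0],"delta_rot":[0,0,0],"gripper":0},{"travel":[-25,0,0],"delta_rot":[0,0,0],"gripper":0}]' >/dev/null
python3 to.py 135 3 150 0
python3 -m crank '[{"travel":[-5,0,0],"delta_rot":[0,0,0],"gripper":0},{"travel":[-10,0,0],"delta_rot":[0,0,0],"gripper":0},{"travel":[-14,0,0],"delta_rot":[0,0,0],"gripper":0},{"travel":[-17,0,0],"delta_rot":[0,0,0],"gripper":0},{"travel":[-20,0,0],"delta_rot":[0,0,0],"gripper":0}]' >/dev/null
python3 to.py 130 3 150 0
```

```text
t 7.2 stapler-frame tcp [153.7   2.3 151.5] F(st) [-0.  -0.4  0.6] open -0.0
travel [-18.7  -0.7   1.5] rot [ 0.001 -0.    -0.001] tool z (st) [ 0. -0. -1.] q [ 0.11  0.34  1.62  0.    1.18 -0.01]
t 7.7 stapler-frame tcp [133.7   2.6 150.8] F(st) [ 1.6 -0.9 -0.1] open 0.1
travel [-3.7 -0.4  0.8] rot [ 0.     0.    -0.001] tool z (st) [-0. -0. -1.] q [ 0.07  0.33  1.63 -0.    1.18 -0.04]
```

```bash

python3 -m crank '[{"travel":[-1,0,0],"delta_rot":[0,0,0],"gripper":0},{"travel":[-2,0,0],"delta_rot":[0,0,0],"gripper":0},{"travel":[-2,0,0],"delta_rot":[0,0,0],"gripper":0}]' >/dev/null
python3 to.py 130 3 150 0
python3 -m crank '[{"travel":[-1,0,0],"delta_rot":[0,0,0],"gripper":0},{"travel":[-1.5,0,0],"delta_rot":[0,0,0],"gripper":0},{"travel":[-1.5,0,0],"delta_rot":[0,0,0],"gripper":0}]' >/dev/null
python3 to.py 130 3 150 0
```

```text
t 8.0 stapler-frame tcp [132.9   2.6 150.9] F(st) [ 4.9 -1.3 -0. ] open 0.1
travel [-2.9 -0.4  0.9] rot [ 0.    -0.002 -0.001] tool z (st) [ 0. -0. -1.] q [ 0.07  0.33  1.63  0.    1.18 -0.05]
t 8.3 stapler-frame tcp [132.9   2.6 150.9] F(st) [ 8.9 -1.   0.2] open -0.1
travel [-2.9 -0.4  0.9] rot [ 0.    -0.004 -0.002] tool z (st) [ 0. -0. -1.] q [ 0.07  0.33  1.63  0.    1.18 -0.05]
```

```bash

python3 -m crank '[{"travel":[5,0,0],"delta_rot":[0,0,0],"gripper":0},{"travel":[25,0,0],"delta_rot":[0,0,0],"gripper":0},{"travel":[45,-20,0],"delta_rot":[0,0,0],"gripper":0},{"travel":[60,-45,0],"delta_rot":[0,0,0],"gripper":0},{"travel":[62,-55,0],"delta_rot":[0,0,0],"gripper":0}]' >/dev/null
python3 to.py 190 58 130 45
python3 - <<'E'
from h import *
im=capture("scene"); im=im[150:290,170:340]; cv2.imwrite("pics/s3.png",cv2.resize(im,None,fx=4,fy=4,interpolation=cv2.INTER_CUBIC))
E
```

```text
t 8.8 stapler-frame tcp [193.   60.5 150.4] F(st) [-0.3  0.6 -0.4] open 0.3
travel [-3.   2.5 20.4] rot [-0.003 -0.784  0.002] tool z (st) [-0.  0. -1.] q [ 0.18  0.27  1.73 -0.    1.15  0.07]
```

View pics/s3.png

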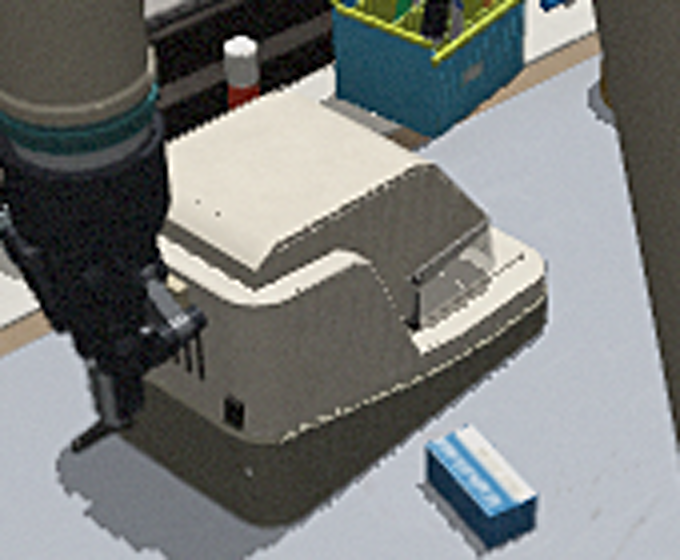

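```bash

python3 -m crank '[{"travel":[0,1,0],"delta_rot":[0,-0.13,0],"gripper":0},{"travel":[0,2,0],"delta_rot":[0,-0.27,0],"gripper":0},{"travel":[0,2,0],"delta_rot":[0,-0.41,0],"gripper":0},{"travel":[0,2,0],"delta_rot":[0,-0.55,0],"gripper":0},{"travel":[0,2,0],"delta_rot":[0,-0.69,0],"gripper":0}]' >/dev/null
python3 to.py 140 58 115 45
python3 -m crank '[{"travel":[0,0,0],"delta_rot":[0,-0.09,0],"gripper":0},{"travel":[0,0,0],"delta_rot":[0,-0.09,0],"gripper":0},{"travel":[0,0,0],"delta_rot":[0,-0.09,0],"gripper":0}]' >/dev/null
python3 to.py 140 58 105 45
```

```text
t 9.3 stapler-frame tcp [192.5  53.5 152.1] F(st) [ 0.1  0.7 -0.4] open 0.0
travel [-16.6  -4.7  62.1] rot [ 0.003 -0.09  -0.003] tool z (st) [-0.64 -0.   -0.77] q [ 0.58  0.47  1.63 -0.62  1.42  0.68]
t 9.7 stapler-frame tcp [192.4  54.8 150.5] F(st) [-0.   0.2  0.7] open -0.2
travel [-5.2 -3.2 69.2] rot [-0.001 -0.006 -0.   ] tool z (st) [-0.7   0.   -0.71] q [ 0.61  0.51  1.63 -0.67  1.47  0.73]
```

```bash

python3 -m crank '[{"travel":[4,-1,25],"delta_rot":[0,0,0],"gripper":0},{"travel":[8,-3,50],"delta_rot":[0,0,0],"gripper":0},{"travel":[11,-3,75],"delta_rot":[0,0,0],"gripper":0},{"travel":[11,-3,85],"delta_rot":[0,0,0],"gripper":0},{"travel":[11,-3,85],"delta_rot":[0,0,0],"gripper":0}]' >/dev/null
python3 to.py 132 58 82 45
python3 - <<'E'
from h import *
im=capture("scene"); im=im[150:290,170:340]; cv2.imwrite("pics/s4.png",cv2.resize(im,None,fx=4,fy=4,interpolation=cv2.INTER_CUBIC))
E
```

```text
t 10.2 stapler-frame tcp [138.7  58.8  83.1] F(st) [-0.1  0.2  0.6] open -0.0
travel [-3.9  0.8  5.5] rot [-0.003 -0.006 -0.003] tool z (st) [-0.7   0.   -0.71] q [ 0.53  0.55  1.76 -0.73  1.29  0.8 ]
```

View pics/s4.png

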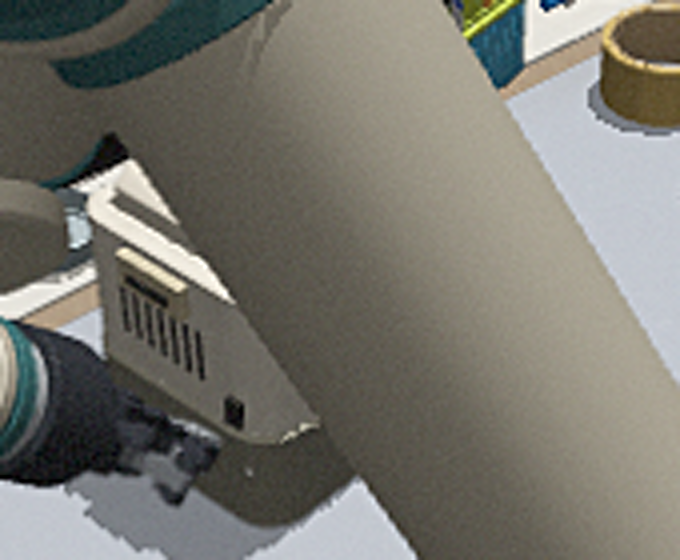

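```bash

python3 -m crank '[{"travel":[-2,0,3],"delta_rot":[0,0,0],"gripper":0},{"travel":[-4,0.8,5.5],"delta_rot":[0,0,0],"gripper":0},{"travel":[-4,0.8,5.5],"delta_rot":[0,0,0],"gripper":0}]' >/dev/null
python3 to.py 128 58 82 45
python3 -m crank '[{"travel":[-1.5,0,1.5],"delta_rot":[0,0,0],"gripper":0},{"travel":[-2.5,0,2.5],"delta_rot":[0,0,0],"gripper":0},{"travel":[-2.5,0,2.5],"delta_rot":[0,0,0],"gripper":0}]' >/dev/null
python3 to.py 126 58 82 45
```

```text
t 10.5 stapler-frame tcp [133.9  57.4  82.2] F(st) [-0.  -0.6  0.4] open -0.3
travel [-4.1 -0.6  4.3] rot [ 0.    -0.006 -0.002] tool z (st) [-0.7  -0.   -0.71] q [ 0.53  0.55  1.77 -0.74  1.29  0.8 ]
t 10.8 stapler-frame tcp [130.2  57.9  81.6] F(st) [-0.5 -0.6  0.2] open 0.1
travel [-3.3 -0.1  2.7] rot [-0.001 -0.005 -0.001] tool z (st) [-0.7   0.   -0.71] q [ 0.52  0.55  1.77 -0.74  1.28  0.8 ]
```

```bash

python3 -m crank '[{"travel":[-1,0,1],"delta_rot":[0,0,0],"gripper":0},{"travel":[-1.5,0,1.5],"delta_rot":[0,0,0],"gripper":0}]' >/dev/null
python3 to.py 126 58 82 45
python3 -m crank '[{"travel":[-1,0,1],"delta_rot":[0,0,0],"gripper":0},{"travel":[-1.5,0,1.5],"delta_rot":[0,0,0],"gripper":0}]' >/dev/null
python3 to.py 124 58 82 45
python3 -m crank '[{"travel":[-1,0,1],"delta_rot":[0,0,0],"gripper":0},{"travel":[-1,0,1],"delta_rot":[0,0,0],"gripper":0}]' >/dev/null
python3 to.py 124 58 82 45
```

```text
t 11.0 stapler-frame tcp [128.1  57.9  81.6] F(st) [0.2 0.9 0.6] open -0.5
travel [-1.8 -0.1  1.2] rot [-0.001 -0.005 -0.001] tool z (st) [-0.7   0.   -0.71] q [ 0.52  0.55  1.78 -0.74  1.28  0.8 ]
t 11.2 stapler-frame tcp [125.9  57.9  81.6] F(st) [ 0.1  0.2 -0.6] open 0.1
travel [-1.7 -0.1  1. ] rot [-0.001 -0.005 -0.001] tool z (st) [-0.7   0.   -0.71] q [ 0.51  0.55  1.78 -0.75  1.28  0.79]
t 11.4 stapler-frame tcp [124.5  57.9  81.6] F(st) [-1.1 -0.2 -0.2] open 0.1
travel [-0.6 -0.1  0. ] rot [-0.001 -0.005 -0.001] tool z (st) [-0.7   0.   -0.71] q [ 0.51  0.55  1.78 -0.75  1.27  0.79]
```

```bash

python3 -m crank '[{"travel":[-0.7,0,0.7],"delta_rot":[0,0,0],"gripper":0},{"travel":[-1,0,1],"delta_rot":[0,0,0],"gripper":0}]' >/dev/null
python3 to.py 124 58 82 45|head -1
python3 -m crank '[{"travel":[-0.7,0,0.7],"delta_rot":[0,0,0],"gripper":0},{"travel":[-1,0,1],"delta_rot":[0,0,0],"gripper":0}]' >/dev/null
python3 to.py 124 58 82 45|head -1
python3 -m crank '[{"travel":[-0.7,0,0.7],"delta_rot":[0,0,0],"gripper":0},{"travel":[-1,0,1],"delta_rot":[0,0,0],"gripper":0}]' >/dev/null
python3 to.py 124 58 82 45|head -1
```

```text
t 11.6 stapler-frame tcp [123.6  57.8  81.4] F(st) [2.6 0.6 0.6] open 0.1
t 11.8 stapler-frame tcp [122.5  57.8  81.1] F(st) [ 4.2  0.6 -1.2] open -0.2
t 12.0 stapler-frame tcp [121.3  57.8  80.8] F(st) [ 4.8  0.2 -1.7] open -0.6
```

```bash

python3 -m crank '[{"travel":[-0.7,0,0.7],"delta_rot":[0,0,0],"gripper":0},{"travel":[-1,0,1],"delta_rot":[0,0,0],"gripper":0}]' >/dev/null
python3 to.py 124 58 82 45|head -1
python3 -m crank '[{"travel":[-0.7,0,0.7],"delta_rot":[0,0,0],"gripper":0},{"travel":[-1,0,1],"delta_rot":[0,0,0],"gripper":0}]' >/dev/null
python3 to.py 124 58 82 45|head -1
```

```text
t 12.2 stapler-frame tcp [120.9  57.7  80.7] F(st) [12.1  2.1  1.7] open 0.0
t 12.4 stapler-frame tcp [120.8  57.6  80.6] F(st) [18.3  3.7  3. ] open -0.0
```

```bash

python3 -m crank '[{"travel":[3,0,-3],"delta_rot":[0,0,0],"gripper":0},{"travel":[15,0,-20],"delta_rot":[0,0,0],"gripper":0},{"travel":[15,0,-60],"delta_rot":[0,0,0],"gripper":0},{"travel":[10,0,-100],"delta_rot":[0,0,0],"gripper":0},{"travel":[0,0,-140],"delta_rot":[0,0,0],"gripper":0}]' >/dev/null
python3 -m crank '[{"travel":[0,20,-30],"delta_rot":[0,0.12,0],"gripper":0},{"travel":[0,40,-40],"delta_rot":[0,0.26,0],"gripper":0},{"travel":[0,40,-40],"delta_rot":[0,0.4,0],"gripper":0},{"travel":[0,40,-40],"delta_rot":[0,0.54,0],"gripper":0},{"travel":[0,40,-40],"delta_rot":[0,0.68,0],"gripper":0}]' >/dev/null
python3 to.py 190 58 200 0
python3 - <<'E'
from h import *
im=capture("scene"); a=im[150:290,170:310]
o=cv2.imread("pics/scene0.png")[150:290,170:310]
cv2.imwrite("pics/s5.png",cv2.resize(np.hstack([o,a]),None,fx=2.85,fy=2.85,interpolation=cv2.INTER_CUBIC))
capture("top")
print([ (q,[(np.round(r["bbox"]),round(r["confidence"],2)) for r in spot_in("top",q)][:1]) for q in("stapler","staple_box","coffee_tin")])
E
```

```text
t 13.4 stapler-frame tcp [243.3  17.8 210.6] F(st) [ 0.6 -0.1 -0.1] open -0.2
travel [-52.  -40.2  15.7] rot [ 0.001  0.097 -0.001] tool z (st) [-0.1 -0.  -1. ] q [ 0.33  0.31  1.51 -0.1   1.34  0.23]
[('stapler', [(array([202., 161., 307., 229.]), 0.64)]), ('staple_box', [(array([252., 239., 271., 263.]), 0.61)]), ('coffee_tin', [(array([166., 143., 193., 170.]), 0.58)])]
```

View pics/s5.png

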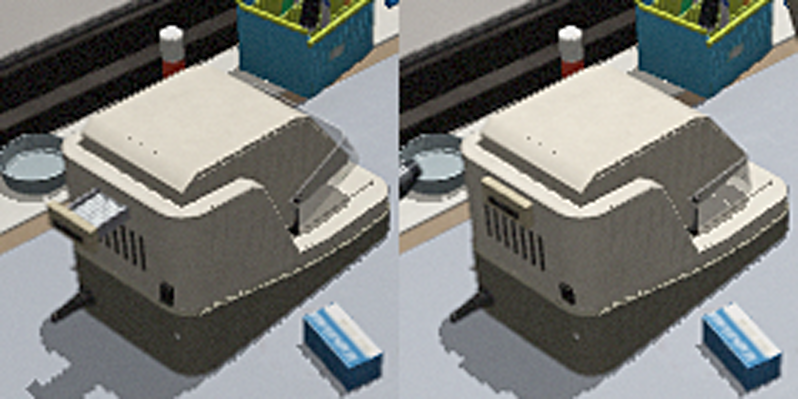

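Left is before and right is after. The magazine bar sits flush at (508,197), the guard is down at (725,185), and the rocker at (567,293) is pressed in. The stapler and the carton have not moved.

```bash
python3 -c "
from plant import *
print(finish_job())"
```

```text
the job is handed in; nothing more can be done
None
```

The job is handed in at about 13.5 s: I pushed the guard down, then the magazine home, then pressed the power rocker on, each until it met a hard stop (peak about 18 N, on the rocker), and the last pictures show the stapler and staple box where they were.

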